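# Unload the curing station after a ceramics repair

### The arm

A 6-joint arm with a two-finger parallel gripper is mounted at the origin on the work surface. World frame = base frame: x ahead of the robot, y to its left, z up, the work surface at z = 0. Lengths are in m, angles in rad, forces in N, time in s.
With the tool pointing down it reaches from about 0.375 to 0.9 m from the base axis. Payload 3.1 kg.
Tool frame: the origin (TCP) lies midway between the tips of the shut fingers; the grasp point (between the pads) lies 19 mm behind it (robot.grip_depth is the distance from the TCP to the grasp point, in m); z points along the fingers, y is the direction in which the jaws open and shut (so a half turn about z gives the same grasp; the last joint's range is limited). The gripper opens to 87 mm and grips with 3 to 60 N. Pads are 19 mm wide; open, the fingers measure 117 mm over their backs; the gripper's body (75 mm by 190 mm) begins 51 mm behind the grasp point.
Start: joints at [-1.389, 0.527, 1.433, -0, 1.181, -0.178], TCP at [0.22, -0.585, 0.223] pointing down, gripper open.
Joint ranges: [-3.08, 3.08], [-0.75, 2.2], [0.22, 2.44], [-1.43, 4.57], [0, 2.65], [-2.85, 2.85]. Speed limits (rad/s): [2.79, 2.79, 3.14, 3.14, 3.14, 3.14].

### API

Orientations are given as a unit quaternion [x, y, z, w].
In Python, from rig import robot gives the robot as it stands.
- The arm moves only by the tool carry_out, never from a script. Its arguments are lists of equal length, an entry for each row: "dr": the turn, a rotation vector about the world's x, y, z in rad, a list of three; "translation": the shift along the world's x, y, z in cm, a list of three; "grip": the opening, from 0 (shut) to 1 (fully open). A call has 1 to 20 rows; each row is the pose to reach, as a shift and turn from the pose commanded when the call began; what a row does not reach only later rows make up. A row lasts 1/12 s, in which the tool goes at most 41.7 mm and 7.16 degrees, less where a joint would pass 70% of its speed; a pose out of reach is approached as far as the arm can. A call with a gripper value outside its range is refused whole. The fingers move at their own pace and stop on an object; "newtons" is the grip in N (left out, the last holds). Time passes only in rows, so rows that repeat a pose let the fingers close. It gives the time, the measured TCP pose, the force and the opening at its end, in the units of the state.
- robot.get_obs(): the state, without advancing time (a new reading comes with each control period).
- robot.camera(name): name is "scene" or "top"; returns a dict with "color" (480x640x3 uint8, blue, green, red), "camera_matrix" (3x3 intrinsics, pixels), "dist_coeffs" ([k1, k2, p1, p2, k3] as OpenCV has them; the pictures are not rectified), "T" (4x4, takes a point from camera to world coordinates). Camera axes: x right, y down, z forward; pixel columns grow to the right and rows downward; lengths in m; the calibration is good to about 2 mm. A picture is of the moment at which its call begins. There is no depth.
- robot.hand_in(): hands the job in, once; it reports no verdict.
The state is a dict: "time": time; "q": joint angles; "joint_velocities": joint speeds; "joint_torque": joint torques, N m; "position": TCP position; "tool_rot": TCP orientation; "ft_force": force on the tool from outside, world axes, zero at the start; "moment": the same for the moment, N m; "grip_width": finger opening in m.
Only numpy, scipy, OpenCV 4.12 (cv2) and the standard library are available. Lean on these libraries where they do the work, as an engineer would, in place of code of your own. Each camera call takes 0.05 s, during which the arm holds its last target. There are 200 camera calls.

### The job

The repaired vases have finished curing. First turn the red cam clockwise until its high point presses the sprung brass follower right in (this cuts the lamp), then lift the amber hood past its spring's centre so that it stays open by itself, and stand every vase that is there upright inside the wooden tray. Finally swing the tray's handle up until it snaps upright and stays, leaving the hood open, the cam set and the red bottle and the paint jar where they stand.

Things in the scene. Friction and masses are not known exactly. Their poses are not given: they have to be found in the camera images.
- station: white fixed deck of the curing station, 240 (its x) x 310 (y) x 30 high; origin under its centre, x points to the hinge side (away from the robot), z up; the vases stand on its top (30 above the bench) inside lips 8 high in front and 20 at the back, 184 apart; it may stand left or right of the robot
- hood (a joint): angle of the clear amber hood (shell 206 deep, 290 wide, 110 high, 0.5 kg, open below and at the back): 0 closed, 1.75 fully open (leaning back). A spring pulls it shut below about 1.1 and throws it open, and holds it open, beyond; at the handle it takes about 4 N at first, falling to 0 at the centre; open, it stands behind the hinge axis and reaches 280 above the bench
- hood_handle (a point): middle of the hood's black handle, a bar of diameter 14 and 150 long along the station's y, with 37 mm clear between the bar and the hood's front wall and the top of the hood 27 mm above the bar's centre; 250 in front of and 80 above the hinge axis when closed; turns with the hood (opening by angle a turns it about the station's +y by a)
- hood_hinge (a point): point on the hood's hinge axis (axis along the station's y), at mid-width of the hood, 40 above the bench, on the side away from the robot
- cam (a joint): angle of the red cam, grows clockwise seen from above, 0 to 2.8 rad; its high point faces the follower squarely at 1.9; friction holds it where it is left (0.06 N m)
- cam_grip (a point): centre of the black grip bar on top of the cam, on the cam's axis (vertical): bar 56 long, 12 wide, 26 high, its long side along this frame's x, which also points to the cam's high point (white mark); top of the bar 13 above this point; below it is the red disc, radius 28, centred 10 off the axis
- follower (a joint): how far the brass follower is pressed in, m: 0 free, nearly 0.007 with the high point squarely on it, over 0.006 when the cam is within 0.4 rad of that; a spring of up to 2.6 N pushes back
- follower_face (a point): centre of the brass follower's face that the cam presses; it lies on the cam box's +x (far) side and slides away from the cam's axis
- cutout: grey fixed box that carries the cam and follower, 150 x 80 x 60 high; origin on its underside below the cam's axis, x points to the follower
- tray: fixed wooden tray, 190 (its x) x 270 (y) x 30 high outside, room for two rows of three vases, walls 5, floor 5 thick; origin under its centre, z up, x away from the robot
- bail (a joint): angle of the tray's carry handle: 0 folded down on the robot's side (its bar level, 34 above the bench), 1.57 upright against its stop. A spring pulls it down below about 1.1 and snaps it up to the stop, and holds it there, beyond; it takes about 3 N at the bar at first
- bail_grip (a point): middle of the handle's wooden bar, diameter 14, 292 long along the tray's y, 150 from the hinge axis
- bail_hinge (a point): point on the handle's hinge axis (along the tray's y, 34 above the bench) above the middle of the tray; the bar moves on a circle of radius 150 about it, up and away from the robot
- vase1: white bud vase with a blue band, 94 high, foot diameter 54, belly 62 (up to 45 high), shoulder tapering in from 45 to 58 high, above it a neck widening slightly from diameter 29 (at 58) to 33 (at the rim, 94), 0.13 to 0.25 kg; origin at the centre of its foot, z up. May be absent
- vase2: pale green bud vase with a brass band, same size and origin as vase1. May be absent
- vase3: terracotta bud vase with a white band, same size and origin as vase1. May be absent
- vase4: blue bud vase with a brass band, same size and origin as vase1. May be absent
- vase5: cream bud vase with a red band, same size and origin as vase1. May be absent
- red_bottle: red bottle with a yellow cap, diameter 66, 170 high, a bystander; origin at the centre of its foot
- paint_jar: green paint jar, diameter 60, 70 high, a bystander; origin at the centre of its foot
Things that resemble listed ones, but are neither listed nor needed, are in the scene too. Leave any blue or pink look-alike of the cutout alone.

How it is judged:
By the outcome, as a careful person would: the job done as asked, in the order asked, and still so for the second after the job is handed in, with the robot touching nothing.
Of vase1, vase2, vase3, vase4, vase5 only 3 to 5 are there at a start; the rules pass over those that are not, and their reading is None.
At some moment in a run one of vase1, vase2, vase3, vase4, vase5 may be knocked a few centimetres aside while the robot is not near it.
Once in a run the grip may slacken for a moment while it holds something.
It also fails if it takes over 210 s, if anything falls off the work surface, if the arm or the gripper's body presses on something with over 40 N, if the wrist force passes 120 N, or if a joint passes its speed limit or range.

## Working session

There is one attempt and no reset: what is moved stays moved. The work goes in short steps, Python scripts to look and compute and a tool call to move; the robot and the scene stay as the last step left them, time stands still between calls to the robot, and variables do not carry over. Pictures are saved under pics/ and viewed, about 12 in all and at most 16, crops included, and the job is handed in when it is done.

Besides the shell and the picture viewer there is one more tool, called after "Request:" as a command line: name --argument value ..., lists and objects as JSON in quotes. carry_out: Moves the arm, as the interface text tells. Its arguments: {"type":"object","properties":{"dr":{"type":"array"},"translation":{"type":"array"},"grip":{"type":"array"},"newtons":{"type":"number"}},"required":["dr","translation","grip"]}

```bash
ls; mkdir -p pics; python3 - <<'E'
from rig import robot
import cv2,numpy as np
for n in("scene","top"):
    c=robot.camera(n); cv2.imwrite(f"pics/{n}0.png",c["color"]); print(n,c["camera_matrix"].tolist(),c["dist_coeffs"],np.round(c["T"],3).tolist())
print(robot.get_obs())
E
```

```text
pics
scene [[454.3266010758771, 0.0, 312.9669746065172], [0.0, 454.3266010758771, 245.65889439761673], [0.0, 0.0, 1.0]] [0.01881523 0.         0.         0.         0.        ] [[-0.27, 0.683, -0.679, 1.241], [0.963, 0.2, -0.182, 0.203], [0.012, -0.703, -0.711, 0.865], [0.0, 0.0, 0.0, 1.0]]
top [[601.6329538425997, 0.0, 312.8071204070477], [0.0, 601.6329538425997, 250.53469797626295], [0.0, 0.0, 1.0]] [-0.13821885  0.          0.          0.          0.        ] [[0.007, -0.984, 0.179, 0.296], [-1.0, -0.006, 0.002, 0.007], [-0.0, -0.179, -0.984, 1.382], [0.0, 0.0, 0.0, 1.0]]
{'time': 0.1, 'q': array([-1.38949350e+00,  5.28345594e-01,  1.43376152e+00, -1.36936998e-05,
        1.18142817e+00, -1.78529166e-01]), 'joint_velocities': array([ 0.00101924,  0.00039066, -0.00306988, -0.00126345, -0.00119845,
        0.00089206]), 'joint_torque': array([-5.72321710e-05, -4.40983808e+01, -1.77152073e+01,  6.33935072e-02,
        5.33641723e-02, -4.06225649e-05]), 'position': array([ 0.21995899, -0.58431004,  0.22169049]), 'tool_rot': array([ 9.83857798e-01,  1.78949407e-01, -7.67887933e-06, -9.71308825e-04]), 'ft_force': array([ 0.02814237, -0.04808303, -0.38678625]), 'moment': array([ 0.02539808, -0.04622366,  0.04303266]), 'grip_width': 0.08693268398675899}
```

View pics/scene0.png

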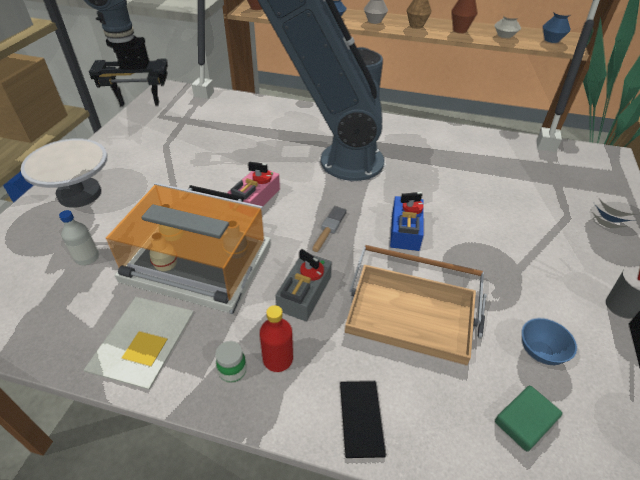

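View pics/top0.png

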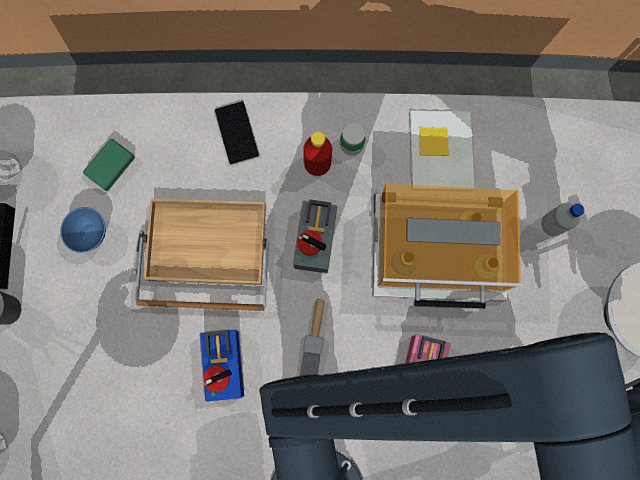

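The views show the station on the right (top px ~450,240), the tray on the left (~207,243), and the grey cutout in the middle with its cam grip at ~(312,242). Vases show through the hood at about (403,262), (487,265) and (470,215). I'll enlarge the key areas.

```bash
cat > h.py <<'E'
import cv2,numpy as np
from rig import robot
from scipy.spatial.transform import Rotation as R
def cam(n): return robot.camera(n)
def px2w(c,uv,z):
    uv=np.asarray(uv,float).reshape(-1,1,2); p=cv2.undistortPoints(uv,c["camera_matrix"],c["dist_coeffs"])[:,0]
    T=c["T"]; d=np.c_[p,np.ones(len(p))]@T[:3,:3].T; o=T[:3,3]
    z=np.broadcast_to(z,len(p)); return o+d*((z-o[2])/d[:,2])[:,None]
def w2px(c,P):
    P=np.asarray(P,float).reshape(-1,3); T=np.linalg.inv(c["T"])
    r=cv2.Rodrigues(T[:3,:3])[0]; return cv2.projectPoints(P,r,T[:3,3],c["camera_matrix"],c["dist_coeffs"])[0][:,0]
def crop(c,x0,y0,x1,y1,k,name): cv2.imwrite("pics/"+name,cv2.resize(c["color"][y0:y1,x0:x1],None,fx=k,fy=k,interpolation=cv2.INTER_CUBIC))
E
python3 - <<'E'
from h import *
t=cam("top");s=cam("scene")
crop(t,290,180,530,315,3,"t1.png")
a=cv2.resize(t["color"][190:320,120:280],None,fx=3,fy=3); b=cv2.resize(s["color"][170:320,100:340][:, :],None,fx=3,fy=3)
cv2.imwrite("pics/a.png",a);cv2.imwrite("pics/b.png",b)
E
```

```text
(no output)
```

View pics/t1.png

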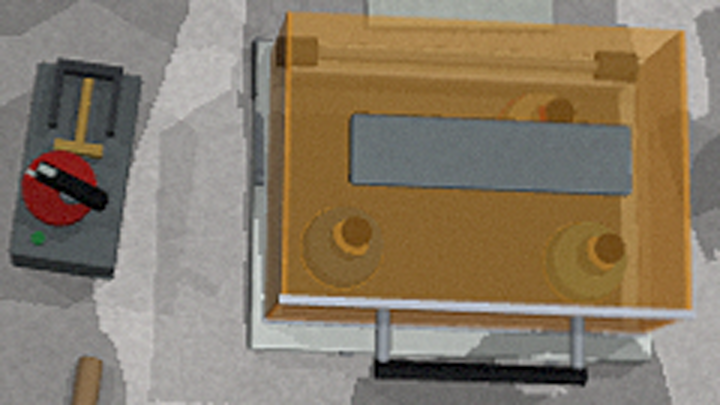

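View pics/b.png

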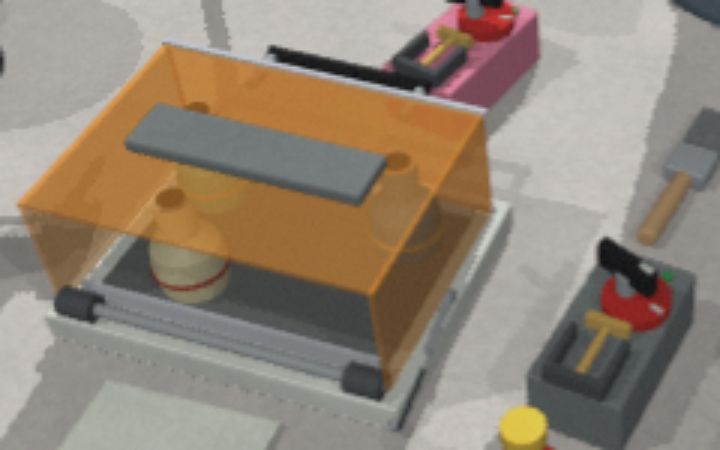

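View pics/a.png

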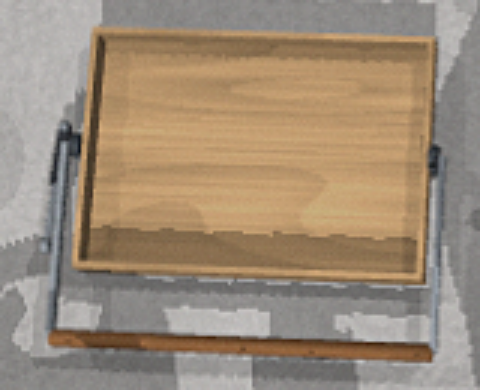

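```bash
python3 - <<'E'
from h import *
np.set_printoptions(precision=4,suppress=True)
t=cam("top");s=cam("scene")
T=lambda *p:np.array(p)/3+[290,180]
A=lambda *p:np.array(p)/3+[120,190]
print("handle",px2w(t,T((376,369),(586,378)),.124))
print("station corners z.03",px2w(t,T((252,348),(252,40)),.03))
print("vases",px2w(t,T((352,232),(609,249),(558,110)),.124))
tr=px2w(t,A((95,30),(435,38),(423,282),(75,268)),.03);print("tray",tr,tr.mean(0))
print("bail",px2w(t,A((50,340),(432,353)),.036))
print("box top corners",px2w(t,T((38,62),(140,76),(112,276),(12,262)),.06))
for z in(.085,.09,.095,.1,.105):
    print(z,"grip",px2w(t,T((72,186)),z), px2w(s,np.array([[627,263]])/3+[100,170],z))
print("bar ends",px2w(t,T((38,170),(105,201)),.095),"follower",px2w(t,T((55,148),(103,150)),.075), "disc",px2w(t,T((60,188)),.072))
print("bottle/jar",px2w(t,[(318,139),(352,133)],[.17,.07]))
E
```

```text
handle [[ 0.4145 -0.2071  0.124 ]
 [ 0.4082 -0.3568  0.124 ]]
station corners z.03 [[ 0.4389 -0.1295  0.03  ]
 [ 0.6789 -0.1324  0.03  ]]
vases [[ 0.5118 -0.1921  0.124 ]
 [ 0.5006 -0.3774  0.124 ]
 [ 0.6023 -0.3446  0.124 ]]
tray [[0.6605 0.3884 0.03  ]
 [0.6547 0.1212 0.03  ]
 [0.4646 0.1263 0.03  ]
 [0.4728 0.3934 0.03  ]] [0.5632 0.2573 0.03  ]
bail [[0.417  0.4082 0.036 ]
 [0.4105 0.1179 0.036 ]]
box top corners [[ 0.6519  0.0331  0.06  ]
 [ 0.6414 -0.044   0.06  ]
 [ 0.4887 -0.0232  0.06  ]
 [ 0.4987  0.0509  0.06  ]]
0.085 grip [[0.5514 0.0068 0.085 ]] [[0.5367 0.0058 0.085 ]]
0.09 grip [[0.5505 0.0068 0.09  ]] [[0.5412 0.0071 0.09  ]]
0.095 grip [[0.5495 0.0068 0.095 ]] [[0.5457 0.0084 0.095 ]]
0.1 grip [[0.5485 0.0068 0.1   ]] [[0.5502 0.0096 0.1   ]]
0.105 grip [[0.5475 0.0068 0.105 ]] [[0.5547 0.0109 0.105 ]]
bar ends [[ 0.5612  0.0317  0.095 ]
 [ 0.5385 -0.0172  0.095 ]] follower [[ 0.582   0.0196  0.075 ]
 [ 0.5808 -0.016   0.075 ]] disc [[0.5524 0.0157 0.072 ]]
bottle/jar [[ 0.7585 -0.0003  0.17  ]
 [ 0.8121 -0.0795  0.07  ]]
```

Request:
carry_out --dr '[[0,0,0.775],[0,0,0.775],[0,0,0.775],[0,0,0.775],[0,0,0.775],[0,0,0.775],[0,0,0.775],[0,0,0.775],[0,0,0.775],[0,0,0.775],[0,0,0.775],[0,0,0.775],[0,0,0.775],[0,0,0.775],[0,0,0.775],[0,0,0.775],[0,0,0.775],[0,0,0.775],[0,0,0.775],[0,0,0.775]]' --translation '[[32.9,59.3,-4],[32.9,59.3,-4],[32.9,59.3,-4],[32.9,59.3,-4],[32.9,59.3,-4],[32.9,59.3,-4],[32.9,59.3,-4],[32.9,59.3,-4],[32.9,59.3,-4],[32.9,59.3,-4],[32.9,59.3,-4],[32.9,59.3,-4],[32.9,59.3,-4],[32.9,59.3,-4],[32.9,59.3,-4],[32.9,59.3,-4],[32.9,59.3,-4],[32.9,59.3,-4],[32.9,59.3,-4],[32.9,59.3,-4]]' --grip '[0.35,0.35,0.35,0.35,0.35,0.35,0.35,0.35,0.35,0.35,0.35,0.35,0.35,0.35,0.35,0.35,0.35,0.35,0.35,0.35]' --newtons 20

```text
time: 1.97
position: [0.5483, 0.0071, 0.1824]
tool_rot: [0.843, 0.537, -0.001, -0.0]
ft_force: [0.1, 0.4, 0.4]
grip_width: 0.0306
```

Request:
carry_out --dr '[[0,0,0],[0,0,0],[0,0,0],[0,0,0],[0,0,0],[0,0,0],[0,0,0],[0,0,0],[0,0,0]]' --translation '[[0.1,0,-4],[0.1,0,-7],[0.1,0,-9],[0.1,0,-10.2],[0.1,0,-10.2],[0.1,0,-10.2],[0.1,0,-10.2],[0.1,0,-10.2],[0.1,0,-10.2]]' --grip '[0.35,0.35,0.35,0.35,0.35,0,0,0,0]' --newtons 25

```text
time: 2.72
position: [0.549, 0.0078, 0.0816]
tool_rot: [0.843, 0.537, -0.001, -0.0]
ft_force: [-3.6, -1.4, 2.8]
grip_width: 0.0172
```

Request:
carry_out --dr '[[0,0,0],[0,0,0],[0,0,0]]' --translation '[[0,0,0],[0,0,0],[0,0,0]]' --grip '[0,0,0]'

```text
time: 2.97
position: [0.5491, 0.0078, 0.0815]
tool_rot: [0.843, 0.538, -0.001, -0.0]
ft_force: [-4.7, -2.3, 7.0]
grip_width: 0.0166
```

```bash
python3 - <<'E'
from h import *
t=cam("top");crop(t,280,190,360,290,6,"cam1.png")
E
```

```text
(no output)
```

View pics/cam1.png

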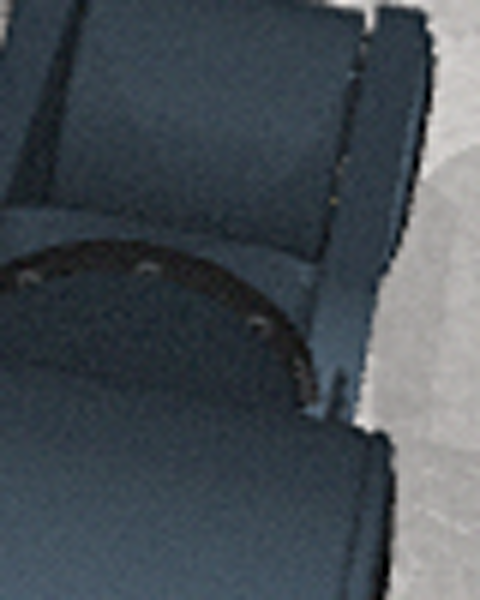

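Request:
carry_out --dr '[[0,0,-0.1],[0,0,-0.2],[0,0,-0.3],[0,0,-0.4]]' --translation '[[0,0,0],[0,0,0],[0,0,0],[0,0,0]]' --grip '[0,0,0,0]'

```text
time: 3.35
position: [0.5483, 0.0083, 0.0815]
tool_rot: [0.934, 0.357, -0.001, -0.001]
ft_force: [-6.4, 0.0, 7.7]
grip_width: 0.0171
```

```bash
python3 - <<'E'
from h import *
s=cam("scene");crop(s,260,220,360,320,6,"cam2.png")
o=robot.get_obs();print(o["ft_force"],o["moment"],o["grip_width"])
E
```

```text
[-6.00454895 -0.06238498  8.57462488] [-0.06146986  0.98671175  0.03371311] 0.017319436654860316
```

View pics/cam2.png

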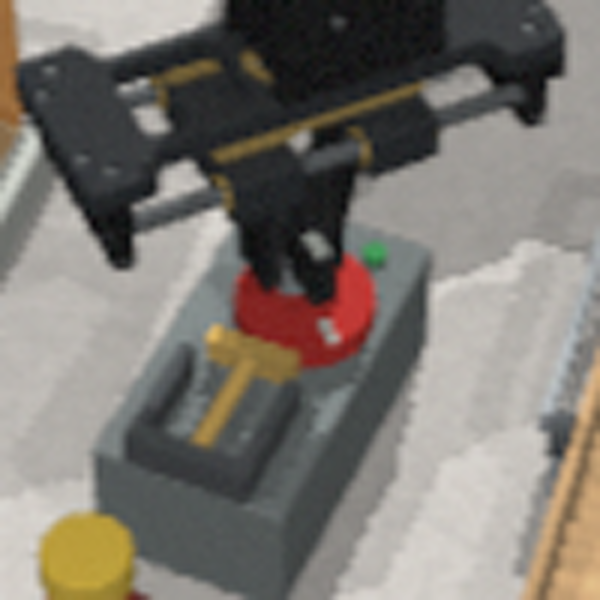

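Request:
carry_out --dr '[[0,0,-0.1],[0,0,-0.2],[0,0,-0.3],[0,0,-0.4],[0,0,-0.5],[0,0,-0.6],[0,0,-0.7],[0,0,-0.8],[0,0,-0.87],[0,0,-0.87],[0,0,-0.87]]' --translation '[[0,0,0],[0,0,0],[0,0,0],[0,0,0],[0,0,0],[0,0,0],[0,0,0],[0,0,0],[0,0,0],[0,0,0],[0,0,0]]' --grip '[0,0,0,0,0,0,0,0,0,0,0]'

```text
time: 4.32
position: [0.5478, 0.01, 0.0815]
tool_rot: [0.998, -0.068, -0.002, -0.001]
ft_force: [-6.0, 4.6, 8.9]
grip_width: 0.0169
```

```bash
python3 - <<'E'
from h import *
s=cam("scene");crop(s,260,220,360,320,6,"cam3.png")
E
```

```text
(no output)
```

View pics/cam3.png

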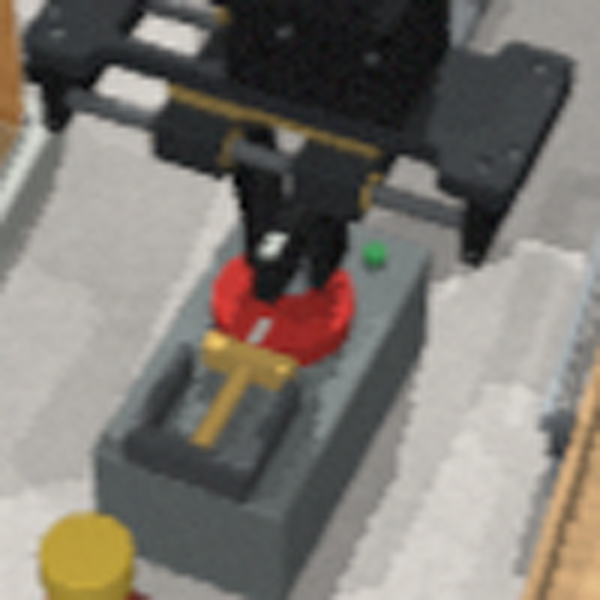

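Picture 8 shows the cam's white mark pointing squarely at the follower (crop ~258,330), which is pressed in. I'll release the cam and go to the hood handle.

Request:
carry_out --dr '[[0,0,0],[0,0,0],[0,0,0],[0,0,0],[0,0,0],[0,0,0],[0,0,0],[0,0,0],[0,0,0]]' --translation '[[0,0,0],[0,0,0],[0,0,0],[0,0,0],[0,0,2],[0,0,5],[0,0,9],[0,0,12],[0,0,12]]' --grip '[0.4,0.4,0.4,0.4,0.4,0.4,0.4,0.4,0.4]'

```text
time: 5.12
position: [0.5552, 0.0071, 0.207]
tool_rot: [0.998, -0.068, 0.007, 0.001]
ft_force: [1.1, 0.5, 0.1]
grip_width: 0.0346
```

Request:
carry_out --dr '[[0,0,1.677],[0,0,1.677],[0,0,1.677],[0,0,1.677],[0,0,1.677],[0,0,1.677],[0,0,1.677],[0,0,1.677],[0,0,1.677],[0,0,1.677],[0,0,1.677],[0,0,1.677],[0,0,1.677],[0,0,1.677],[0,0,1.677],[0,0,1.677]]' --translation '[[-13.8,-29,0.5],[-13.8,-29,0.5],[-13.8,-29,0.5],[-13.8,-29,0.5],[-13.8,-29,0.5],[-13.8,-29,0.5],[-13.8,-29,0.5],[-13.8,-29,0.5],[-13.8,-29,0.5],[-13.8,-29,0.5],[-13.8,-29,0.5],[-13.8,-29,0.5],[-13.8,-29,0.5],[-13.8,-29,0.5],[-13.8,-29,0.5],[-13.8,-29,0.5]]' --grip '[0.4,0.4,0.4,0.4,0.4,0.4,0.4,0.4,0.4,0.4,0.4,0.4,0.4,0.4,0.4,0.4]'

```text
time: 6.45
position: [0.412, -0.2822, 0.205]
tool_rot: [0.717, 0.697, -0.0, -0.0]
ft_force: [0.4, -0.4, -0.0]
grip_width: 0.0345
```

Request:
carry_out --dr '[[0,0,0],[0,0,0],[0,0,0],[0,0,0],[0,0,0],[0,0,0],[0,0,0],[0,0,0],[0,0,0],[0,0,0]]' --translation '[[0,0,-3],[0,0,-6],[0,0,-8],[0,0,-9.8],[0,0,-9.8],[0,0,-9.8],[0,0,-9.8],[0,0,-9.8],[0,0,-9.8],[0,0,-9.8]]' --grip '[0.4,0.4,0.4,0.4,0.4,0.4,0,0,0,0]' --newtons 20

```text
time: 7.28
position: [0.4128, -0.2825, 0.1086]
tool_rot: [0.717, 0.697, 0.0, 0.001]
ft_force: [9.1, 1.1, -0.6]
grip_width: 0.0154
```

Request:
carry_out --dr '[[0,0,0],[0,0,0],[0,0,0],[0,0,0],[0,0,0],[0,0,0],[0,0,0],[0,0,0]]' --translation '[[0.9,0,2.5],[2.1,0,4.8],[3.5,-0.1,7],[5.1,-0.1,9.1],[6.9,-0.2,11],[8.9,-0.3,12.7],[11,-0.3,14.2],[13.3,-0.4,15.5]]' --grip '[0,0,0,0,0,0,0,0]' --newtons 25

```text
time: 7.95
position: [0.542, -0.2864, 0.2654]
tool_rot: [0.717, 0.697, -0.003, -0.002]
ft_force: [-5.4, -1.4, 1.3]
grip_width: 0.0132
```

Request:
carry_out --dr '[[0,0,0],[0,0,0],[0,0,0],[0,0,0],[0,0,0],[0,0,0],[0,0,0],[0,0,0],[0,0,0],[0,0,0]]' --translation '[[2.4,-0.1,1.1],[4.9,-0.1,1.9],[7.5,-0.2,2.4],[10.1,-0.3,2.7],[12.7,-0.4,2.7],[15.3,-0.5,2.5],[17.9,-0.5,2],[20.4,-0.6,1.3],[22.4,-0.7,0.5],[22.4,-0.7,0.5]]' --grip '[0,0,0,0,0,0,0,0,0,0]'

```text
time: 8.78
position: [0.7741, -0.2942, 0.2663]
tool_rot: [0.717, 0.697, 0.002, 0.004]
ft_force: [3.6, -2.9, 1.2]
grip_width: 0.013
```

Request:
carry_out --dr '[[0,0,0],[0,0,0],[0,0,0],[0,0,0],[0,0,0],[0,0,0],[0,0,0],[0,0,0]]' --translation '[[0,0,0],[0,0,0],[0,0,0],[0,0,2],[0,0,5],[0,0,8],[-1,0,10],[-1,0,10]]' --grip '[0.4,0.4,0.4,0.4,0.4,0.4,0.4,0.4]'

```text
time: 9.45
position: [0.7588, -0.2935, 0.3758]
tool_rot: [0.717, 0.697, 0.001, 0.005]
ft_force: [0.5, -0.0, 1.3]
grip_width: 0.0347
```

Request:
carry_out --dr '[[0,0,0],[0,0,0],[0,0,0],[0,0,0],[0,0,0],[0,0,0],[0,0,0],[0,0,0],[0,0,0],[0,0,0],[0,0,0],[0,0,0],[0,0,0],[0,0,0]]' --translation '[[-33,30,-5],[-33,30,-5],[-33,30,-5],[-33,30,-5],[-33,30,-5],[-33,30,-5],[-33,30,-5],[-33,30,-5],[-33,30,-5],[-33,30,-5],[-33,30,-5],[-33,30,-5],[-33,30,-5],[-33,30,-5]]' --grip '[0.4,0.4,0.4,0.4,0.4,0.4,0.4,0.4,0.4,0.4,0.4,0.4,0.4,0.4]'

```text
time: 10.62
position: [0.4289, 0.007, 0.3176]
tool_rot: [0.717, 0.697, 0.0, 0.0]
ft_force: [0.8, -0.4, 0.1]
grip_width: 0.0349
```

```bash
python3 - <<'E'
from h import *
t=cam("top");s=cam("scene")
a=cv2.resize(t["color"][140:310,350:550],None,fx=3,fy=3); b=cv2.resize(s["color"][100:310,60:360],None,fx=2,fy=2)[:, :600]
cv2.imwrite("pics/open.png",np.vstack([cv2.resize(a,(600,510))[0:510],b])[:1000]) if 0 else None
cv2.imwrite("pics/openT.png",a);cv2.imwrite("pics/openS.png",b)
E
```

```text
(no output)
```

View pics/openT.png

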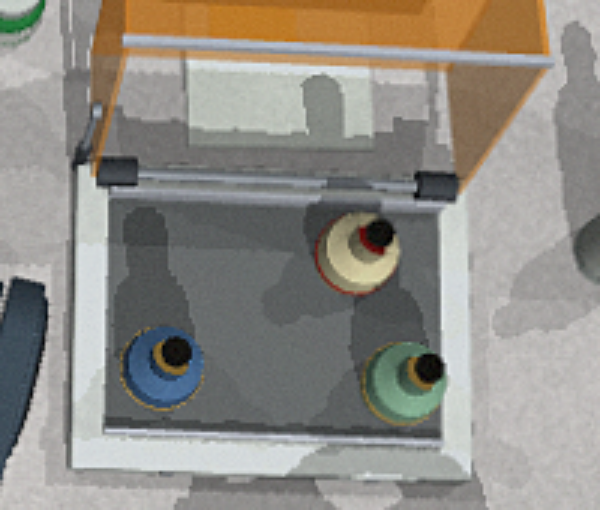

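View pics/openS.png

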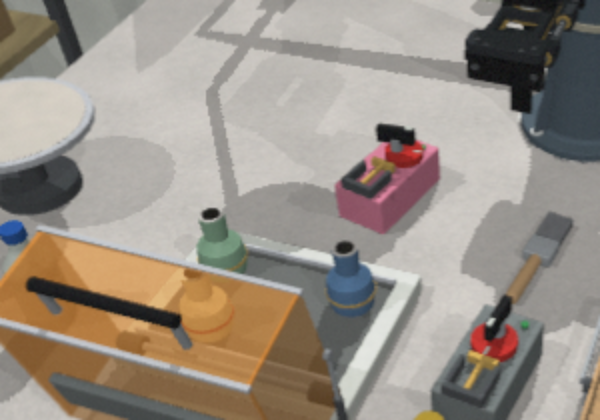

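The hood is fully open and the cam is still set. Three vases are there: blue (crop 176,352), green (429,369) and cream (379,234). I'll measure them precisely.

```bash
cat >> h.py <<'E'
def rims(c,z=.123,lo=(350,190),hi=(530,320)):
    g=cv2.GaussianBlur(c["color"],(3,3),0).max(2)[lo[1]:hi[1],lo[0]:hi[0]]
    n,_,st,ce=cv2.connectedComponentsWithStats((g<45).astype(np.uint8)); out=[]
    for i in range(1,n):
        if 30<st[i,4]<200 and max(st[i,2:4])<16: 
            uv=ce[i]+lo; out.append((uv.round(1),st[i,4],px2w(c,uv,z)[0].round(4)))
    return out
E
python3 - <<'E'
from h import *
for r in rims(cam("top")): print(r)
s=cam("scene"); # check with scene: project
print(px2w(s,[(345/2+60,248/2+100),(210/2+60,214/2+100)],.124))
print(robot.get_obs()["q"])
E
```

```text
(array([476.3, 217.1]), np.int32(62), array([ 0.6016, -0.3456,  0.123 ]))
(array([408.3, 256.9]), np.int32(64), array([ 0.513 , -0.1942,  0.123 ]))
(array([492.6, 262. ]), np.int32(61), array([ 0.5028, -0.3769,  0.123 ]))
[[ 0.51704498 -0.19088631  0.124     ]
 [ 0.5065132  -0.37513717  0.124     ]]
[-2.46486254e-01  1.38177786e-01  1.75906663e+00 -4.93105266e-05
  1.24427491e+00 -2.16279090e-01]
```

Request:
carry_out --dr '[[0,0,-1.543],[0,0,-1.543],[0,0,-1.543],[0,0,-1.543],[0,0,-1.543],[0,0,-1.543],[0,0,-1.543],[0,0,-1.543],[0,0,-1.543],[0,0,-1.543],[0,0,-1.543],[0,0,-1.543],[0,0,-1.543],[0,0,-1.543],[0,0,-1.543]]' --translation '[[8.5,-20,-12],[8.5,-20,-12],[8.5,-20,-12],[8.5,-20,-12],[8.5,-20,-12],[8.5,-20,-12],[8.5,-20,-12],[8.5,-20,-12],[8.5,-20,-12],[8.5,-20,-12],[8.5,-20,-12],[8.5,-20,-12],[8.5,-20,-12],[8.5,-20,-12],[8.5,-20,-12]]' --grip '[0.65,0.65,0.65,0.65,0.65,0.65,0.65,0.65,0.65,0.65,0.65,0.65,0.65,0.65,0.65]'

```text
time: 12.07
position: [0.5143, -0.1937, 0.1971]
tool_rot: [1.0, -0.0, -0.0, -0.0]
ft_force: [0.1, 0.2, -0.6]
grip_width: 0.0563
```

Request:
carry_out --dr '[[0,0,0],[0,0,0],[0,0,0],[0,0,0],[0,0,0],[0,0,0],[0,0,0],[0,0,0],[0,0,0],[0,0,0],[0,0,0],[0,0,0]]' --translation '[[0,0,-3],[0,0,-6],[0,0,-8],[0,0,-10],[0,0,-10.5],[0,0,-10.5],[0,0,-10.5],[0,0,-10.5],[0,0,-10.5],[0,0,-10.5],[0,0,-10.5],[0,0,-10.5]]' --grip '[0.65,0.65,0.65,0.65,0.65,0.65,0,0,0,0,0,0]' --newtons 25

```text
time: 13.07
position: [0.5146, -0.193, 0.0935]
tool_rot: [1.0, -0.001, 0.001, 0.0]
ft_force: [1.0, 0.9, 3.3]
grip_width: 0.0305
```

Request:
carry_out --dr '[[0,0,0],[0,0,0],[0,0,0],[0,0,0],[0,0,0],[0,0,0],[0,0,0],[0,0,0],[0,0,0],[0,0,0],[0,0,0],[0,0,0],[0,0,0],[0,0,0],[0,0,0],[0,0,0],[0,0,0],[0,0,0],[0,0,0],[0,0,0]]' --translation '[[0,0,2],[0,0,5],[0,0,8],[0,0.5,10],[1,3,10.5],[1.5,6.5,10.5],[2,10,10.5],[2.5,14,10.5],[3,18,10.5],[3.6,22,10.5],[4.2,26,10.5],[5,30,10.5],[5.8,34,10.5],[6.5,38,10.5],[7.1,42,10.5],[7.6,46,10.5],[8,49.5,10.5],[8.4,52,10.5],[8.5,53.4,10.5],[8.5,53.4,10.5]]' --grip '[0,0,0,0,0,0,0,0,0,0,0,0,0,0,0,0,0,0,0,0]' --newtons 35

```text
time: 14.73
position: [0.5983, 0.344, 0.1968]
tool_rot: [1.0, 0.001, -0.0, -0.0]
ft_force: [-0.3, -0.2, -2.1]
grip_width: 0.0302
```

Request:
carry_out --dr '[[0,0,0],[0,0,0],[0,0,0],[0,0,0],[0,0,0],[0,0,0],[0,0,0]]' --translation '[[0,0,-3],[0,0,-6],[0,0,-9],[0,0,-11],[0,0,-12],[0,0,-12.7],[0,0,-12.7]]' --grip '[0,0,0,0,0,0,0]'

```text
time: 15.32
position: [0.5989, 0.3398, 0.07]
tool_rot: [1.0, -0.001, -0.001, 0.0]
ft_force: [-0.3, -0.3, -1.1]
grip_width: 0.0305
```

Request:
carry_out --dr '[[0,0,0],[0,0,0],[0,0,0],[0,0,0],[0,0,0],[0,0,0],[0,0,0],[0,0,0],[0,0,0]]' --translation '[[0,0,-0.15],[0,0,-0.15],[0,0,-0.15],[0,0,-0.15],[0,0,-0.15],[0,0,3],[0,0,7],[0,0,11],[0,0,13]]' --grip '[0,0.55,0.55,0.55,0.55,0.55,0.55,0.55,0.55]'

```text
time: 16.07
position: [0.6015, 0.3422, 0.2066]
tool_rot: [1.0, -0.0, 0.004, -0.002]
ft_force: [0.9, -0.4, 0.6]
grip_width: 0.0474
```

```bash
python3 - <<'E'
from h import *
c=cam("top")
for r in rims(c): print(r)
E
```

```text
(array([476.2, 217.1]), np.int32(60), array([ 0.6015, -0.3454,  0.123 ]))
(array([492.6, 262.2]), np.int32(59), array([ 0.5026, -0.377 ,  0.123 ]))
```

Request:
carry_out --dr '[[0,0,0],[0,0,0],[0,0,0],[0,0,0],[0,0,0],[0,0,0],[0,0,0],[0,0,0],[0,0,0],[0,0,0],[0,0,0],[0,0,0],[0,0,0],[0,0,0],[0,0,0],[0,0,0],[0,0,0],[0,0,0],[0,0,0],[0,0,0]]' --translation '[[-9.5,-71.7,0],[-9.5,-71.7,0],[-9.5,-71.7,0],[-9.5,-71.7,0],[-9.5,-71.7,0],[-9.5,-71.7,0],[-9.5,-71.7,0],[-9.5,-71.7,0],[-9.5,-71.7,0],[-9.5,-71.7,0],[-9.5,-71.7,0],[-9.5,-71.7,0],[-9.5,-71.7,0],[-9.5,-71.7,0],[-9.5,-71.7,0],[-9.5,-71.7,0],[-9.5,-71.7,0],[-9.5,-71.7,0],[-9.5,-71.7,0],[-9.5,-71.7,0]]' --grip '[0.65,0.65,0.65,0.65,0.65,0.65,0.65,0.65,0.65,0.65,0.65,0.65,0.65,0.65,0.65,0.65,0.65,0.65,0.65,0.65]'

```text
time: 17.78
position: [0.5036, -0.3762, 0.2003]
tool_rot: [1.0, -0.002, -0.0, -0.001]
ft_force: [0.3, 0.8, 0.5]
grip_width: 0.0566
```

```bash
python3 - <<'E'
from h import *
s=cam("scene")
crop(s,120,170,300,300,4,"gr.png")
E
```

```text
(no output)
```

View pics/gr.png

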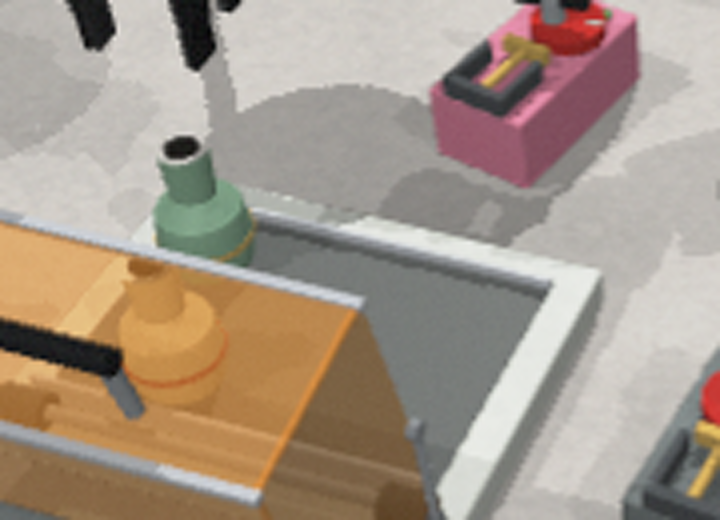

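The green vase still stands where I measured it (crop 183,150), so I'll grasp it.

Request:
carry_out --dr '[[0,0,0],[0,0,0],[0,0,0],[0,0,0],[0,0,0],[0,0,0],[0,0,0],[0,0,0],[0,0,0],[0,0,0],[0,0,0],[0,0,0]]' --translation '[[0.1,0,-3],[0.1,0,-6],[0.1,0,-8],[0.1,0,-10],[0.1,0,-10.7],[0.1,0,-10.7],[0.1,0,-10.7],[0.1,0,-10.7],[0.1,0,-10.7],[0.1,0,-10.7],[0.1,0,-10.7],[0.1,0,-10.7]]' --grip '[0.65,0.65,0.65,0.65,0.65,0.65,0,0,0,0,0,0]' --newtons 30

```text
time: 18.83
position: [0.5055, -0.3762, 0.0946]
tool_rot: [1.0, -0.001, 0.001, 0.0]
ft_force: [-0.2, 0.8, 4.2]
grip_width: 0.0307
```

Request:
carry_out --dr '[[0,0,0],[0,0,0],[0,0,0],[0,0,0],[0,0,0],[0,0,0],[0,0,0],[0,0,0],[0,0,0],[0,0,0],[0,0,0],[0,0,0],[0,0,0],[0,0,0],[0,0,0],[0,0,0],[0,0,0],[0,0,0],[0,0,0],[0,0,0]]' --translation '[[0,0,2],[0,0,5],[0,0,8],[0,1,10],[0.5,4,10.5],[1,8,10.5],[1.5,12,10.5],[2,16,10.5],[2.5,20,10.5],[3,24,10.5],[3.5,28,10.5],[4.5,32,10.5],[5.5,36,10.5],[6.5,40,10.5],[7.5,44,10.5],[8,48,10.5],[8.5,52,10.5],[9,56,10.5],[9.3,60,10.5],[9.4,63.2,10.5]]' --grip '[0,0,0,0,0,0,0,0,0,0,0,0,0,0,0,0,0,0,0,0]' --newtons 35

```text
time: 20.5
position: [0.5988, 0.259, 0.1981]
tool_rot: [1.0, -0.0, -0.0, -0.0]
ft_force: [1.1, -0.4, -1.4]
grip_width: 0.031
```

Request:
carry_out --dr '[[0,0,0],[0,0,0],[0,0,0],[0,0,0],[0,0,0],[0,0,0],[0,0,0]]' --translation '[[0,0,-3],[0,0,-6],[0,0,-9],[0,0,-11],[0,0,-12.2],[0,0,-12.8],[0,0,-12.8]]' --grip '[0,0,0,0,0,0,0]'

```text
time: 21.08
position: [0.599, 0.256, 0.0707]
tool_rot: [1.0, -0.001, -0.0, 0.0]
ft_force: [0.8, 0.0, -1.2]
grip_width: 0.0306
```

Request:
carry_out --dr '[[0,0,0],[0,0,0],[0,0,0],[0,0,0],[0,0,0],[0,0,0],[0,0,0],[0,0,0],[0,0,0]]' --translation '[[0,0,-0.1],[0,0,-0.1],[0,0,-0.1],[0,0,-0.1],[0,0,-0.1],[0,0,3],[0,0,7],[0,0,11],[0,0,13]]' --grip '[0,0.55,0.55,0.55,0.55,0.55,0.55,0.55,0.55]'

```text
time: 21.83
position: [0.6016, 0.2567, 0.2061]
tool_rot: [1.0, -0.001, 0.004, -0.001]
ft_force: [1.4, -0.9, 0.6]
grip_width: 0.0478
```

```bash
python3 - <<'E'
from h import *
c=cam("top")
for r in rims(c): print(r)
E
```

```text
(array([476.3, 217.1]), np.int32(59), array([ 0.6016, -0.3455,  0.123 ]))
```

Request:
carry_out --dr '[[0,0,0],[0,0,0],[0,0,0],[0,0,0],[0,0,0],[0,0,0],[0,0,0],[0,0,0],[0,0,0],[0,0,0],[0,0,0],[0,0,0],[0,0,0],[0,0,0],[0,0,0],[0,0,0],[0,0,0],[0,0,0]]' --translation '[[0.3,-60.1,0],[0.3,-60.1,0],[0.3,-60.1,0],[0.3,-60.1,0],[0.3,-60.1,0],[0.3,-60.1,0],[0.3,-60.1,0],[0.3,-60.1,0],[0.3,-60.1,0],[0.3,-60.1,0],[0.3,-60.1,0],[0.3,-60.1,0],[0.3,-60.1,0],[0.3,-60.1,0],[0.3,-60.1,0],[0.3,-60.1,0],[0.3,-60.1,0],[0.3,-60.1,0]]' --grip '[0.65,0.65,0.65,0.65,0.65,0.65,0.65,0.65,0.65,0.65,0.65,0.65,0.65,0.65,0.65,0.65,0.65,0.65]'

```text
time: 23.38
position: [0.6018, -0.3434, 0.2002]
tool_rot: [1.0, -0.0, -0.001, -0.001]
ft_force: [-0.6, 1.8, 1.1]
grip_width: 0.0567
```

```bash
python3 - <<'E'
from h import *
s=cam("scene"); t=cam("top")
a=cv2.resize(s["color"][170:300,100:300],None,fx=3,fy=3); b=cv2.resize(t["color"][190:320,120:300],None,fx=2,fy=2)
b=cv2.copyMakeBorder(b,0,390-b.shape[0] if b.shape[0]<390 else 0,0,0,cv2.BORDER_CONSTANT)[:390,:200*1+0] if 0 else b
cv2.imwrite("pics/cr.png",np.vstack([a,cv2.copyMakeBorder(b[:200],0,0,0,600-b.shape[1],cv2.BORDER_CONSTANT)]))
E
```

```text
(no output)
```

View pics/cr.png

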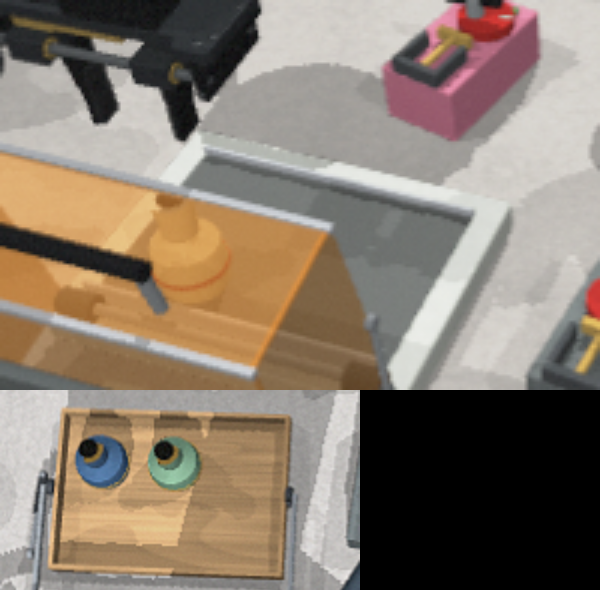

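Blue and green stand upright in the tray and cream is where I measured it, so I'll grasp cream.

Request:
carry_out --dr '[[0,0,0],[0,0,0],[0,0,0],[0,0,0],[0,0,0],[0,0,0],[0,0,0],[0,0,0],[0,0,0],[0,0,0],[0,0,0],[0,0,0]]' --translation '[[0.1,-0.1,-3],[0.1,-0.1,-6],[0.1,-0.1,-8],[0.1,-0.1,-10],[0.1,-0.1,-10.7],[0.1,-0.1,-10.7],[0.1,-0.1,-10.7],[0.1,-0.1,-10.7],[0.1,-0.1,-10.7],[0.1,-0.1,-10.7],[0.1,-0.1,-10.7],[0.1,-0.1,-10.7]]' --grip '[0.65,0.65,0.65,0.65,0.65,0.65,0,0,0,0,0,0]' --newtons 30

```text
time: 24.48
position: [0.6036, -0.3459, 0.0947]
tool_rot: [1.0, -0.001, 0.001, 0.0]
ft_force: [-0.2, 1.7, 3.8]
grip_width: 0.0313
```

Request:
carry_out --dr '[[0,0,0],[0,0,0],[0,0,0],[0,0,0],[0,0,0],[0,0,0],[0,0,0],[0,0,0],[0,0,0],[0,0,0],[0,0,0],[0,0,0],[0,0,0],[0,0,0],[0,0,0],[0,0,0],[0,0,0],[0,0,0],[0,0,0]]' --translation '[[0,0,2],[0,0,5],[0,0,8],[0,0.5,10],[0,3,10.5],[-0.5,6,10.5],[-1,9.5,10.5],[-1.5,13,10.5],[-2,17,10.5],[-2,21,10.5],[-2,25,10.5],[-2,29,10.5],[-2,33,10.5],[-2,37,10.5],[-2,41,10.5],[-1.5,45,10.5],[-1,48,10.5],[-0.7,50.5,10.5],[-0.6,51.5,10.5]]' --grip '[0,0,0,0,0,0,0,0,0,0,0,0,0,0,0,0,0,0,0]' --newtons 35

```text
time: 26.07
position: [0.5969, 0.1727, 0.1983]
tool_rot: [1.0, 0.001, 0.0, -0.001]
ft_force: [0.2, -1.2, -0.9]
grip_width: 0.031
```

Request:
carry_out --dr '[[0,0,0],[0,0,0],[0,0,0],[0,0,0],[0,0,0],[0,0,0],[0,0,0]]' --translation '[[0,0,-3],[0,0,-6],[0,0,-9],[0,0,-11],[0,0,-12.2],[0,0,-12.8],[0,0,-12.8]]' --grip '[0,0,0,0,0,0,0]'

```text
time: 26.65
position: [0.5973, 0.1687, 0.0705]
tool_rot: [1.0, -0.001, -0.0, -0.0]
ft_force: [0.7, -0.8, -1.4]
grip_width: 0.0305
```

Request:
carry_out --dr '[[0,0,0],[0,0,0],[0,0,0],[0,0,0],[0,0,0],[0,0,0],[0,0,0],[0,0,0],[0,0,0]]' --translation '[[0,0,-0.1],[0,0,-0.1],[0,0,-0.1],[0,0,-0.1],[0,0,-0.1],[0,0,3],[0,0,7],[0,0,11],[0,0,13]]' --grip '[0,0.55,0.55,0.55,0.55,0.55,0.55,0.55,0.55]'

```text
time: 27.4
position: [0.5996, 0.1693, 0.2058]
tool_rot: [1.0, -0.001, 0.004, -0.0]
ft_force: [0.5, -0.4, 0.6]
grip_width: 0.0477
```

Request:
carry_out --dr '[[0,0,1.545],[0,0,1.545],[0,0,1.545],[0,0,1.545],[0,0,1.545],[0,0,1.545],[0,0,1.545],[0,0,1.545],[0,0,1.545],[0,0,1.545],[0,0,1.545],[0,0,1.545],[0,0,1.545],[0,0,1.545],[0,0,1.545]]' --translation '[[-18.3,9.3,0],[-18.3,9.3,0],[-18.3,9.3,0],[-18.3,9.3,0],[-18.3,9.3,0],[-18.3,9.3,0],[-18.3,9.3,0],[-18.3,9.3,0],[-18.3,9.3,-5],[-18.3,9.3,-5],[-18.3,9.3,-5],[-18.3,9.3,-5],[-18.3,9.3,-5],[-18.3,9.3,-5],[-18.3,9.3,-5]]' --grip '[0.4,0.4,0.4,0.4,0.4,0.4,0.4,0.4,0.4,0.4,0.4,0.4,0.4,0.4,0.4]'

```text
time: 28.65
position: [0.4143, 0.2621, 0.1509]
tool_rot: [0.717, 0.697, 0.0, 0.0]
ft_force: [0.2, -0.8, -0.1]
grip_width: 0.0351
```

```bash
python3 - <<'E'
from h import *
s=cam("scene")
crop(s,260,190,520,370,3,"tr.png")
E
```

```text
(no output)
```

View pics/tr.png

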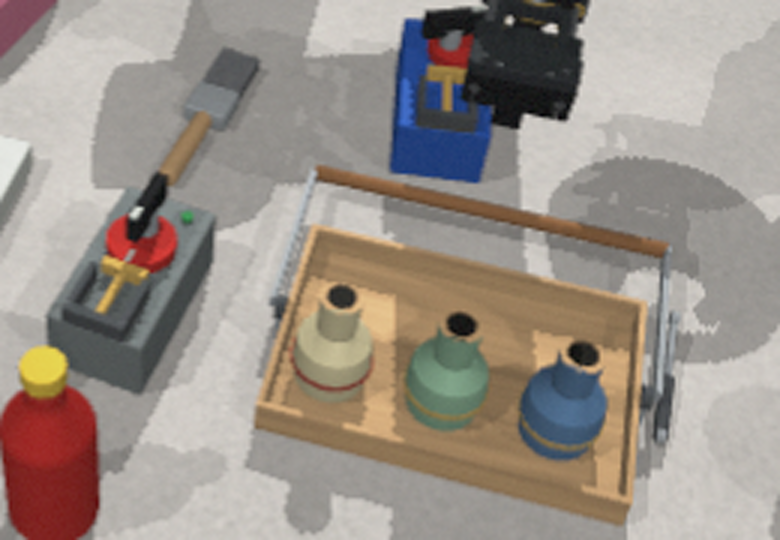

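All three vases stand upright in the tray. The blue look-alike is close to the bar's middle, so I'll grip the bar 5 cm further left.

Request:
carry_out --dr '[[0,0,0],[0,0,0],[0,0,0],[0,0,0],[0,0,0],[0,0,0],[0,0,0],[0,0,0],[0,0,0],[0,0,0],[0,0,0],[0,0,0]]' --translation '[[0,2.4,0],[0,4.8,0],[0,4.8,-3],[0,4.8,-6],[0,4.8,-9],[0,4.8,-11.5],[0,4.8,-13],[0,4.8,-13],[0,4.8,-13],[0,4.8,-13],[0,4.8,-13],[0,4.8,-13]]' --grip '[0.4,0.4,0.4,0.4,0.4,0.4,0.4,0.4,0,0,0,0]' --newtons 25

```text
time: 29.7
position: [0.4164, 0.3107, 0.022]
tool_rot: [0.716, 0.698, 0.003, 0.001]
ft_force: [7.4, -4.6, -3.6]
grip_width: 0.016
```

Request:
carry_out --dr '[[0,0,0],[0,0,0],[0,0,0],[0,0,0],[0,0,0],[0,0,0],[0,0,0],[0,0,0],[0,0,0],[0,0,0],[0,0,0],[0,0,0]]' --translation '[[0.2,0,2.2],[0.7,0,4.4],[1.5,0,6.5],[2.6,0,8.5],[4,-0.1,10.2],[5.7,-0.1,11.7],[7.5,-0.2,13],[9.6,-0.2,14],[11.7,-0.2,14.6],[13.9,-0.3,14.9],[14.7,-0.3,15],[14.7,-0.3,15]]' --grip '[0,0,0,0,0,0,0,0,0,0,0,0]'

```text
time: 30.7
position: [0.5651, 0.306, 0.1737]
tool_rot: [0.717, 0.697, 0.003, 0.003]
ft_force: [1.4, -4.5, 10.2]
grip_width: 0.0134
```

Now release, lift and retreat for a final look.

Request:
carry_out --dr '[[0,0,0],[0,0,0],[0,0,0],[0,0,0],[0,0,0],[0,0,0],[0,0,0],[0,0,0]]' --translation '[[0,0,0],[0,0,0],[0,0,0],[0,0,2],[0,0,5],[0,0,8],[0,0,11],[0,0,11]]' --grip '[0.4,0.4,0.4,0.4,0.4,0.4,0.4,0.4]'

```text
time: 31.37
position: [0.5631, 0.3088, 0.2869]
tool_rot: [0.716, 0.698, 0.005, 0.002]
ft_force: [0.8, -0.3, 1.0]
grip_width: 0.0348
```

Request:
carry_out --dr '[[0,0,0],[0,0,0],[0,0,0],[0,0,0],[0,0,0],[0,0,0],[0,0,0],[0,0,0],[0,0,0],[0,0,0],[0,0,0],[0,0,0],[0,0,0]]' --translation '[[-14,-33,3],[-14,-33,3],[-14,-33,3],[-14,-33,3],[-14,-33,3],[-14,-33,3],[-14,-33,3],[-14,-33,3],[-14,-33,3],[-14,-33,3],[-14,-33,3],[-14,-33,3],[-14,-33,3]]' --grip '[0.4,0.4,0.4,0.4,0.4,0.4,0.4,0.4,0.4,0.4,0.4,0.4,0.4]'

```text
time: 32.45
position: [0.421, -0.0217, 0.3101]
tool_rot: [0.716, 0.698, 0.0, -0.001]
ft_force: [-0.3, 0.4, -1.1]
grip_width: 0.0346
```

```bash
python3 - <<'E'
from h import *
cv2.imwrite("pics/endS.png",cam("scene")["color"]); crop(cam("top"),100,100,550,330,1.7,"endT.png")
print(robot.get_obs()["ft_force"])
E
```

```text
[-0.14794892  0.00483215  0.47432793]
```

View pics/endS.png

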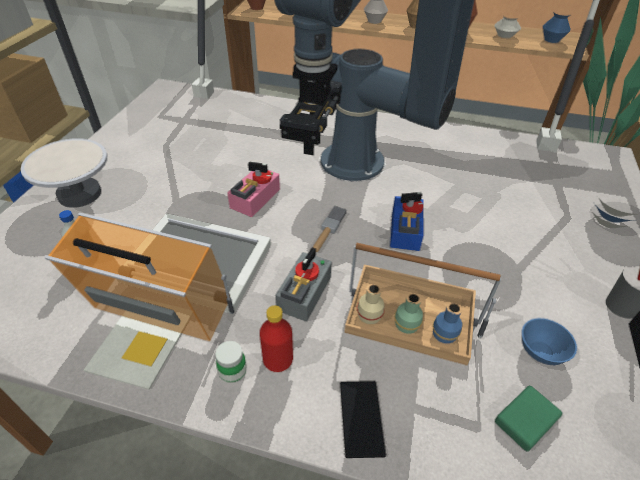

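View pics/endT.png

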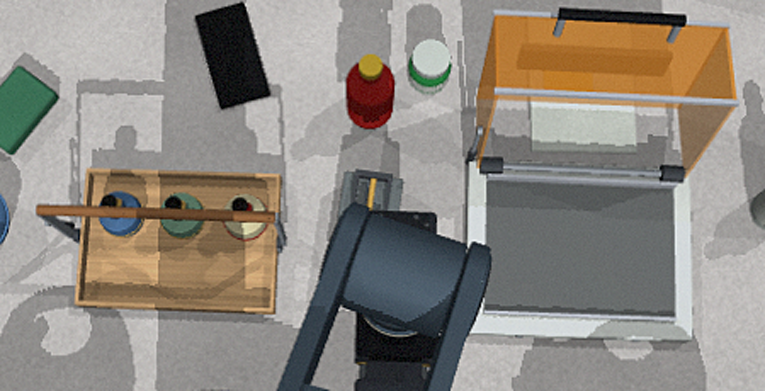

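```bash
python3 - <<'E'
from h import *
print(px2w(cam("top"),[(193.5,224.5)],.188), px2w(cam("scene"),[(428,261)],.188))
robot.hand_in()
E
```

```text
[[0.56614011 0.25362382 0.188     ]] [[0.57049946 0.26679388 0.188     ]]
the job is handed in; nothing more can be done
```

The job is done and handed in at about 32 s of robot time, with every step carried out in the order asked.

- **Cam:** turned about 1.26 rad clockwise. Its white mark points squarely at the follower, which looks pressed in. The final scene picture still shows it set; the arm hid it in the last top picture.
- **Hood:** carried to about 1.7 rad and released. It stays open by itself.
- **Vases:** three were there: blue (vase4), green (vase2) and cream (vase5). All stand upright in the tray's far row, and none was knocked or slipped on the way.
- **Tray handle:** swung up and released. The last pictures put its bar at about x 0.566–0.570 m, against about 0.563 m for upright, so it is at its stop.
- **Bystanders:** the red bottle and paint jar look unmoved, and nothing was touching the gripper at the end.

No check failed. One reading was odd: while I turned the cam, the fingers read about 17 mm on the 12 mm grip bar, but the cam followed the tool throughout.

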